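# Set a leather slicker to its honing angle in the rocker jig

## Task

Leaving the bottle, tin and mallet alone, draw the slicker (flat steel blade with a wooden grip) out of its rack and slide its blade edgewise down into the slot of the rocker jig until the grip sits on the jig. Then, moving it only by the slicker's grip, rock the jig on the worn marble slab until the swinging pointer on its dial settles on the brass index mark, and hold it there. Finish while still holding the slicker, blade fully home, both runners resting on the slab, pointer still on the mark.

Things in the scene. Friction and masses are not known exactly. Their poses are not given: they have to be found in the camera images.
- slicker: leather slicker, 0.26 kg: wooden grip 105 (x) x 26 (y) x 36 (z) mm, steel blade 100 x 5 x 48 mm (x, y, z) straight down from the middle of its underside. Origin: centre of the grip's underside (the shoulder); z up through the grip, x along it. It starts upright in the rack's slot, shoulder on the rack's top. Grip across y, high on the grip, so that the fingertips stay clear of the jig
- rack: fixed dark wooden rack 130 (x) x 73 (y) x 60 (z) mm, a slot 13 mm wide along x in its top, at the middle. Origin: centre of its underside, z up
- jig: loose rocker jig, 0.8 kg: wooden block 116 (x) x 86 (y) mm, z = 16 to 72 mm, on two curved steel runners 44 mm either side of the middle, radius 90 mm about the x direction, usable to 0.55 rad each way. Origin: centre, at the lowest line of the runners when level; z up. Left alone it rolls back level. As it rolls, the runners travel over the slab 90 mm per rad
- slot_mouth (a point): centre of the jig block's flat top (jig z = 72 mm), axes as the jig. The slot there, along x: 108 x 10 mm, open below, its mouth widened to 22 mm by sloping sides over the top 12 mm. The blade has 2.5 mm to spare each side, 4 mm at each end; fully home the slicker's shoulder rests on the block's top, its origin at this point, either way round
- dial (a point): centre of the outer face of the white upright dial plate on the jig's +x end, facing jig +x, at jig (62, 0, 62) mm. Plate 92 (y) x 76 (z) x 4 mm, jig z = 24 to 100 mm, so it rises 28 mm above the block's top
- pointer (a joint): swing of the pointer relative to the dial, rad, about the jig's +x axis; 0 = along the jig's -z axis, positive = its tip towards the jig's +y. The pointer is a thin dark needle 64 mm long that hangs freely by gravity from a pivot at jig (66, 0, 94) mm; it swings for about a second after the jig stops
- index (a joint): setting of the brass index mark on the dial, same zero and sense as pointer, 0.16 to 0.40 rad; stiff, does not move by itself. The pointer is on the mark when the two values agree: the jig must roll by this angle about its own -x axis, its top going towards its own +y
- pointer_tip (a point): tip of the pointer, 64 mm from the pivot
- index_mark (a point): the brass index mark, 64 mm from the same pivot
- slab: fixed worn marble slab 130 (x) x about 240 (y) mm, uneven on top: a level strip 40 mm wide, running along x, at z = 25 mm, with flanks rising 3 degrees towards +y and 5 degrees towards -y. Origin: centre of its underside, z up. The jig stands level on the strip at the start, its x axis nearly along the slab's
- dressing: white plastic bottle 60 mm across, 130 mm tall, bystander; origin underside centre
- rivet_tin: round steel tin 70 mm across, 50 mm tall, bystander; origin underside centre
- mallet: hammer lying on the bench, about 0.3 m long, bystander

How it is judged:
By the outcome, as a careful person would: the job done as asked, in the order asked, and still so for the second after the job is handed in, while the arm keeps its last pose, push and grip.
It also fails if it takes over 48 s, if anything falls off the work surface, if the arm or the gripper's body presses on something with over 40 N, if the wrist force passes 120 N, or if a joint passes its speed limit or range.

## Robot

A 6-joint arm with a two-finger parallel gripper is mounted at the origin on the work surface. World frame = base frame: x ahead of the robot, y to its left, z up, the work surface at z = 0. Lengths are in m, angles in rad, forces in N, time in s.
With the tool pointing down it reaches from about 0.225 to 0.875 m from the base axis. Payload 3.4 kg.
Tool frame: the origin (TCP) lies at the very end of the fingers, on their centre line; the grasp point (between the pads) lies behind it (manip.grasp_offset is the z of the grasp point in the tool frame, in m); z points along the fingers, y is the line along which they close (so a half turn about z gives the same grasp; the last joint's range is limited). The gripper opens to 85 mm and grips with 20 to 120 N. Pads are 22 mm wide; open, the fingers measure 114 mm over their backs; the gripper's body (76 mm by 85 mm) begins 54 mm behind the grasp point. The pads swing forward as they close: fully open they stand 13 mm farther back than shut.
Start: joints at [-1.318, 0.276, 1.505, -0, 1.361, -0.121], TCP at [0.21, -0.535, 0.231] pointing down, gripper open.
Joint ranges: [-2.89, 2.89], [-0.75, 2.08], [0.22, 2.7], [-1.18, 4.32], [0.11, 2.71], [-2.7, 2.7]. Speed limits (rad/s): [2.57, 2.57, 3.14, 3.14, 3.14, 3.14].

## Interface

Orientations are given as a unit quaternion [w, x, y, z].
In Python, from rig import manip gives the robot as it stands.
- The arm moves only by the shell command python3 -m pendant 'ROWS' [FORCE]. ROWS is JSON, a list of rows, each an object of numbers: "dx", "dy", "dz": the shift along the tool's x, y, z in m; "rx", "ry", "rz": the turn, a rotation vector about the tool's x, y, z in degrees; "hand": the finger opening in m, from 0 to 0.0854. In form: [{"dx": .., "dy": .., "dz": .., "rx": .., "ry": .., "rz": .., "hand": ..}, ...]. A call has 1 to 12 rows; each row shifts and turns the commanded pose from where the row before left it, along the tool's axes as they then stand; what a row does not reach is not made up. A row lasts 1/12 s, in which the tool goes at most 41.7 mm and 7.16 degrees, less where a joint would pass 70% of its speed; a pose out of reach is approached as far as the arm can. A call is refused whole if a number of a shift passes 0.0417 or a number of a turn 7.16, either way. A call with a gripper value outside its range is refused whole. The fingers move at their own pace and stop on an object; FORCE is the grip in N (left out, the last holds). Time passes only in rows, so rows that do not move let the fingers close. It gives the time, the measured TCP pose, the force, the opening and the grip force at its end, in the units of the state.
- manip.get_state(): the state, without advancing time (a new reading comes with each control period).
- manip.get_image(name): name is "scene" or "top"; returns a dict with "frame" (384x512x3 uint8, red, green, blue), "fx", "fy", "cx", "cy" (pixels), "position" and "attitude" of the camera in the world. Camera axes: x right, y up, looking along -z (the intrinsics and any distortion apply to the point x, -y, -z); pixel columns grow to the right and rows downward; lengths in m; the calibration is good to about 2 mm. A picture is of the moment at which its call begins. There is no depth.
- manip.sign_off(): hands the job in; it is judged then, once.
The state is a dict: "clock": time; "qpos": joint angles; "qd": joint speeds; "effort": joint torques, N m; "position": TCP position; "ee_rot": TCP orientation; "contact_force": force on the tool from outside, world axes, zero at the start; "moment": the same for the moment, N m; "width": finger opening in m; "gripper_force": force on a finger pad.
Only numpy, scipy, OpenCV 4.12 (cv2) and the standard library are available. Lean on these libraries where they do the work, as an engineer would, in place of code of your own. Each camera call takes 0.05 s, during which the arm holds its last target. There are 200 camera calls.

## Working session

There is one attempt and no reset: what is moved stays moved. The work goes in short steps, Python scripts to look and compute and a shell command to move; the robot and the scene stay as the last step left them, time stands still between calls to the robot, and variables do not carry over. Pictures are saved under pics/ and viewed, at most 10 in all, crops included, and the job is handed in when it is done.

```bash
ls; mkdir -p pics; python3 - <<'E'
from rig import manip
import cv2
print(manip.get_state(), manip.grasp_offset)
for n in("scene","top"):
    d=manip.get_image(n); cv2.imwrite(f"pics/{n}0.png",cv2.cvtColor(d.pop("frame"),cv2.COLOR_RGB2BGR)); print(n,d)
E
```

```text
pics
{'clock': 0.0, 'qpos': array([-1.31803795e+00,  2.76561290e-01,  1.50614286e+00,  1.09959157e-05,
        1.36070619e+00, -1.20999711e-01]), 'qd': array([ 0.00070708, -0.00061506,  0.00077422,  0.00126786,  0.00072252,
        0.00095213]), 'effort': array([-5.93475716e-05, -4.16781735e+01, -2.45809472e+01, -2.03191494e-04,
        1.11388150e-02,  1.16901177e-06]), 'position': array([ 0.20980521, -0.5347782 ,  0.23045506]), 'ee_rot': array([-9.07223301e-04,  9.82588680e-01,  1.85791979e-01, -5.44661685e-05]), 'contact_force': array([ 0.12628465,  0.36438798, -0.03041723]), 'moment': array([-0.01751915,  0.02811361,  0.01737938]), 'gripper_force': 0.0, 'width': 0.08579050129073494} -0.0187
scene {'fx': 356.57035339073934, 'fy': 356.57035339073934, 'cx': 250.38518494541978, 'cy': 190.97222267846468, 'position': array([ 1.1865086 , -0.70635722,  0.78788492]), 'attitude': array([0.8245655 , 0.41999732, 0.16294518, 0.34226138])}
top {'fx': 409.5680654311442, 'fy': 409.5680654311442, 'cx': 249.55063749932333, 'cy': 194.52180701745635, 'position': array([ 0.35546835, -0.02407771,  1.29185068]), 'attitude': array([ 0.71058659,  0.0614746 , -0.05491165, -0.69876482])}
```

View pics/scene0.png

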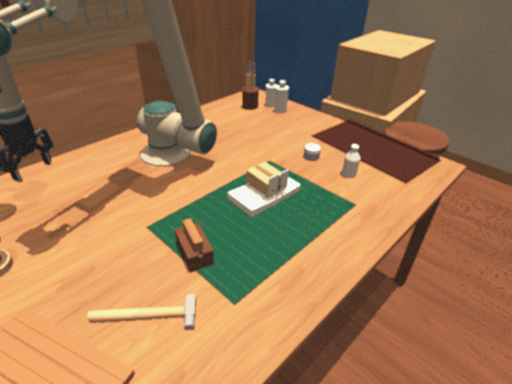

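View pics/top0.png

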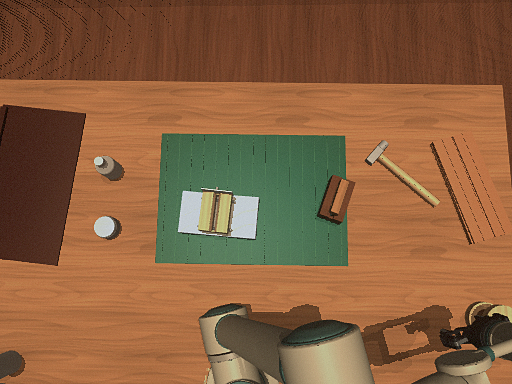

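The scene view shows the rack and slicker at about (195,240), with the jig on its white slab at (265,185). The top view shows the rack at (337,200) and the jig at (217,212), with the dial edge at the top of the jig around (218,189).

```bash
cat > h.py <<'E'
import numpy as np, cv2
from rig import manip
from scipy.spatial.transform import Rotation as R
def Rq(q): return R.from_quat(np.roll(q,-1))
class Cam:
    def __init__(s,n):
        s.d=manip.get_image(n); s.img=cv2.cvtColor(s.d["frame"],cv2.COLOR_RGB2BGR)
        s.p=np.array(s.d["position"]); s.M=Rq(s.d["attitude"]).as_matrix()
    def ray(s,u,v):
        return s.M@np.array([(u-s.d["cx"])/s.d["fx"],-(v-s.d["cy"])/s.d["fy"],-1.])
    def at(s,u,v,z):
        r=s.ray(u,v); return s.p+r*(z-s.p[2])/r[2]
    def onplane(s,u,v,p0,n):
        r=s.ray(u,v); return s.p+r*(np.dot(np.subtract(p0,s.p),n)/np.dot(r,n))
    def px(s,P):
        c=(np.atleast_2d(P)-s.p)@s.M
        return np.c_[s.d["cx"]+s.d["fx"]*c[:,0]/-c[:,2], s.d["cy"]-s.d["fy"]*c[:,1]/-c[:,2]]
    def crop(s,x0,y0,w,h,k,name):
        cv2.imwrite(name,cv2.resize(s.img[y0:y0+h,x0:x0+w],None,fx=k,fy=k,interpolation=cv2.INTER_CUBIC))
E
python3 - <<'E'
from h import *
t=Cam("top");s=Cam("scene")
a=cv2.resize(t.img[165:245,172:272],None,fx=4,fy=4,interpolation=cv2.INTER_CUBIC)
b=cv2.resize(t.img[165:245,300:400],None,fx=4,fy=4,interpolation=cv2.INTER_CUBIC)
cv2.imwrite("pics/topc.png",np.hstack([a,b]))
cv2.imwrite("pics/scec.png",cv2.resize(s.img[155:275,165:305],None,fx=5,fy=5,interpolation=cv2.INTER_CUBIC))
E
```

```text
(no output)
```

View pics/topc.png

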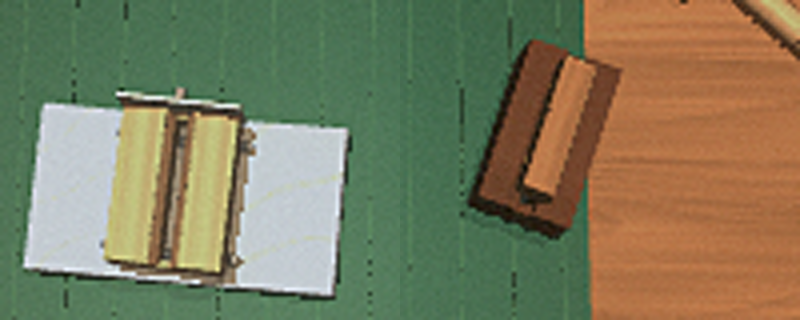

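View pics/scec.png

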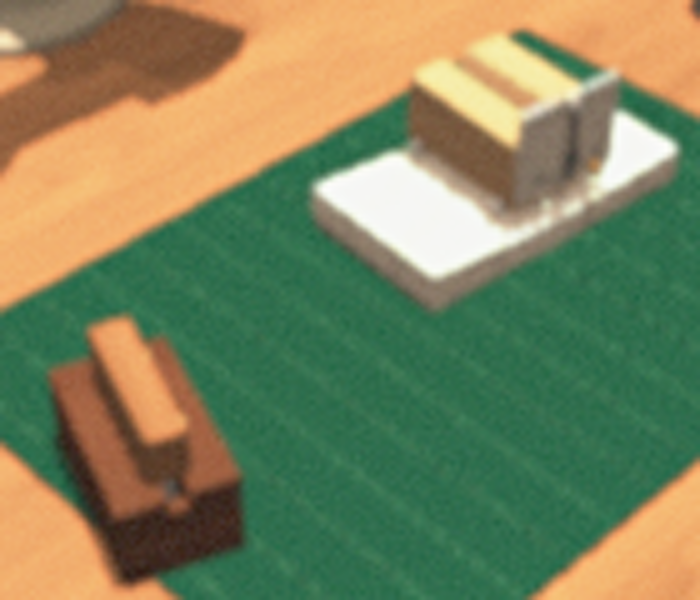

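Top crop (4x): the yellow block halves and slot are at (178,190), and the dial plate edge is at (180,100). The orange grip is at (560,128) on the rack. Scene crop (5x): the dark pointer is at (572,140) on the dial, and the brass mark is at (594,163), on the jig's +y side.

```bash
cat > m.py <<'E'
from h import *
def big(m,n=1):
    c,_=cv2.findContours(m.astype(np.uint8),cv2.RETR_EXTERNAL,cv2.CHAIN_APPROX_NONE)
    return sorted(c,key=cv2.contourArea)[::-1][:n]
def rect(t,c,z):
    P=np.array([t.at(u,v,z)[:2] for u,v in c.reshape(-1,2)]).astype(np.float32)
    (cx,cy),(w,h),a=cv2.minAreaRect(P*1000)
    if w<h: w,h,a=h,w,a+90
    a=(a+90)%180-90
    return np.round([cx,cy,w,h,a],1)
E
python3 - <<'E'
from m import *
t=Cam("top");hsv=cv2.cvtColor(t.img,cv2.COLOR_BGR2HSV)
for n,(u,v) in dict(grip=(300+140,165+32),rack=(300+122,165+40)).items(): pass
def P(x,y,o): return (o+x//4,165+y//4)
for n,(u,v) in dict(grip=P(560,128,200),rack1=P(510,140,200),rack2=P(597,110,200),yel1=P(135,190,172),yel2=P(210,190,172),slotw=P(165,190,172),slot=P(180,190,172)).items():
    print(n,(u,v),hsv[v,u])
E
```

```text
grip (340, 197) [ 12 154 182]
rack1 (327, 200) [ 10 144 117]
rack2 (349, 192) [ 10 157 114]
yel1 (205, 212) [ 29  90 195]
yel2 (224, 212) [ 30  92 194]
slotw (213, 212) [ 16 124 123]
slot (217, 212) [ 13 139 136]
```

```bash
python3 - <<'E'
from m import *
t=Cam("top");hsv=cv2.cvtColor(t.img,cv2.COLOR_BGR2HSV).astype(int);H,S,V=cv2.split(hsv.astype(np.int32))
box=np.zeros(H.shape,bool);box[170:232,312:360]=1
g=box&(H<18)&(V>150)&(S>110); g[:, 350:]=0
rk=box&(H<18)&(S>90)&(V<215)
rk2=box&(H<20)&(V>20)&~((V>195))
for z in(.096,): print("grip",rect(t,big(g)[0],z), cv2.contourArea(big(g)[0]))
print("rack",rect(t,big(rk2)[0],.060))
b2=np.zeros(H.shape,bool);b2[175:250,190:250]=1
y=b2&(H>=22)&(H<36)&(S>60)&(V>150)
cs=big(y,2)
for c in cs: print("yel",rect(t,c,.097),cv2.contourArea(c))
print("both",rect(t,np.vstack(cs),.097))
b3=np.zeros(H.shape,bool);b3[170:260,170:270]=1
w=b3&(S<40)&(V>150)
print("slab",rect(t,big(w)[0],.026))
s=Cam("scene");hs=cv2.cvtColor(s.img,cv2.COLOR_BGR2HSV)
print(s.img[170:198,266:294].astype(int).sum(2)//3)
print(hs[182:194,276:290].tolist())
E
```

```text
grip [ 554.8 -277.2  101.4   23.   -19.1] 229.0
rack [ 549.3 -280.1  188.9  126.5   -1.5]
yel [504.7 118.  113.9  31.9  -5.5] 362.0
yel [498.6  64.6 112.4  31.4  -5.6] 359.0
both [502.   91.4 114.   85.4  -5.6]
slab [496.9   7.6 130.   82.6  -4.3]
[[186 200 210 215 215 216 215 216 217 215 213 198 170 140 115 101 120 145
  170 187 184 185 157 139 144 159 170 172]
 [163 177 192 205 209 216 214 218 216 217 218 214 205 196 175 153 166 189
  191 186 164 150 129 107 113 135 154 163]
 [157 163 176 189 197 206 211 216 217 216 216 215 221 221 214 197 179 184
  166 149 127 113 107  93  82 104 120 136]
 [158 161 161 171 178 184 202 211 214 217 215 215 224 229 218 193 158 140
  127 115 112 113 101  85  76  84  91 100]
 [169 161 156 156 164 168 186 205 214 217 215 205 208 215 193 152 120 113
  114 114 111 112  97  86  79  73  74  78]
 [192 170 157 158 163 175 190 210 218 211 199 169 165 174 164 130 115 111
  110 114 115 107  97  83  74  76  73  71]
 [210 198 180 177 189 202 216 210 201 174 148 125 116 132 130 115 111 113
  113 113 115 120 125 111  91  79  71  66]
 [214 211 206 207 212 206 205 177
[... 4230 characters left out ...]
17, 242], [45, 4, 249], [30, 1, 248], [40, 3, 249], [40, 6, 249]], [[16, 63, 121], [15, 70, 121], [14, 72, 121], [16, 79, 135], [14, 73, 153], [15, 69, 167], [20, 60, 188], [26, 48, 220], [29, 30, 233], [34, 15, 246], [42, 5, 250], [45, 6, 250], [41, 11, 246], [35, 13, 233]], [[15, 70, 127], [15, 71, 130], [14, 75, 143], [15, 75, 159], [16, 68, 172], [15, 67, 172], [17, 59, 195], [21, 53, 216], [27, 39, 227], [32, 18, 240], [38, 16, 243], [38, 18, 232], [26, 29, 209], [24, 36, 177]], [[13, 75, 130], [14, 74, 144], [15, 67, 161], [14, 66, 177], [16, 61, 184], [17, 63, 189], [21, 56, 205], [27, 40, 227], [28, 36, 228], [26, 42, 221], [24, 38, 202], [22, 40, 173], [16, 50, 159], [14, 63, 146]]]
```

```bash
python3 - <<'E'
from m import *
n=10
cs=[Cam("scene") for _ in range(n)]
s=cs[0]; A=np.mean([c.img.astype(float) for c in cs],0); np.save("sc0.npy",A)
D=A[...,2]-A[...,0]; G=A.mean(2)
np.set_printoptions(linewidth=200,precision=0,suppress=True)
print(D[183:193,276:290]); print(G[174:192,274:286])
yaw=np.radians(-5.6); c,si=np.cos(yaw),np.sin(yaw)
W=lambda x,y,z:np.array([.502+(x*c-y*si)/1e3,.0914+(x*si+y*c)/1e3,.025+z/1e3])
np.set_printoptions(precision=2)
print("piv,tip",s.px([W(66,0,94),W(66,0,30)]))
for x in(62,64,66):
  print(x,s.px([W(x,64*np.sin(a),94-64*np.cos(a)) for a in(.16,.22,.28,.34,.4)]).tolist())
print("dial corners",s.px([W(62,-46,24),W(62,46,24),W(62,46,100),W(62,-46,100)]))
E
```

```text
[[31. 29. 26. 21. 25. 31. 32. 32. 32. 31. 27. 19.  3.  1.]
 [32. 29. 24. 18. 23. 29. 30. 30. 28. 31. 27. 16.  3.  2.]
 [31. 28. 21. 14. 21. 28. 32. 33. 31. 29. 25. 11.  3.  1.]
 [31. 25. 15. 12. 18. 28. 39. 53. 49. 34. 23.  9.  2.  1.]
 [31. 25. 16. 12. 20. 31. 52. 80. 73. 39. 17.  5.  2.  2.]
 [29. 23. 16. 16. 24. 33. 52. 81. 74. 37.  6.  1.  2.  1.]
 [28. 21. 16. 22. 32. 38. 43. 53. 51. 24.  3.  1.  1.  1.]
 [25. 24. 23. 30. 38. 42. 40. 40. 38. 13.  2.  1.  2.  3.]
 [30. 32. 35. 39. 44. 45. 42. 41. 29. 11.  3.  3.  7. 12.]
 [36. 39. 43. 45. 46. 45. 44. 44. 32. 18. 12. 13. 24. 27.]]
[[215. 217. 216. 206. 210. 216. 194. 155. 123. 114. 114. 113.]
 [217. 212. 195. 170. 163. 175. 164. 128. 110. 111. 112. 114.]
 [200. 176. 149. 128. 120. 130. 133. 115. 112. 113. 115. 115.]
 [150. 132. 118. 109. 101.  98. 100. 107. 112. 115. 115. 113.]
 [118. 115. 113. 109.  98.  84.  87. 107. 115. 116. 114. 113.]
 [112. 113. 114. 113.  99.  82.  86. 108. 115. 116. 113. 112.]
 [115. 115. 114. 113.  99.  81.  90. 108. 115. 115. 113. 112.]
 [115. 115. 117. 112.  97.  84.  93. 109. 114. 115. 114. 113.]
 [115
[... 674 characters left out ...]
280.55550887745477, 188.61115699388023], [281.34864743734516, 188.04986028232747], [282.1340845754665, 187.4432242733798], [282.909329311187, 186.7933430587894], [283.67193542658674, 186.1024185390631]]
64 [[280.9519614525228, 188.87555339396636], [281.7453851029827, 188.31337975696286], [282.531149941818, 187.70585830293783], [283.30676412497303, 187.05508590149122], [284.0697804682121, 186.363267182182]]
66 [[281.3491917911953, 189.14046848887259], [282.1429001262858, 188.57741556493733], [282.9289924438967, 187.9690063594164], [283.7049760372653, 187.31734052616338], [284.46840275612846, 186.62462542984323]]
dial corners [[268.55 196.22]
 [287.7  186.48]
 [289.49 168.52]
 [269.68 177.89]]
```

```bash
python3 - <<'E'
from m import *
np.set_printoptions(precision=2,suppress=True)
s=Cam("scene")
f=lambda L:np.array([[165+(x+.5)/5-.5,155+(y+.5)/5-.5] for x,y in L])
def rc(x,y,w,h,a,z,):
    a=np.radians(a);X=np.array([np.cos(a),np.sin(a)])*w/2;Y=np.array([-np.sin(a),np.cos(a)])*h/2
    return [np.r_[np.array([x,y])+p*X+q*Y,z]/1e3 for p,q in((-1,-1),(-1,1),(1,1),(1,-1))]
g=f([(88,327),(130,317),(187,430),(145,444)])
p=s.px(rc(554.8,-277.2,105,26,-19.1,96)); print("grip",p-g)
# yellow top corners: near -x-y,-x+y(far),+x+y,+x-y at dial
y=f([(413,75),(508,35),(0,0),(520,112)])
p=s.px(rc(502,91.4,116,86,-5.6,97)); print("jig",p-y)
# slab corners from top: all white+jig
t=Cam("top")
tc=lambda L,z:[t.at(172+(x+.5)/4-.5,165+(y+.5)/4-.5,z) for x,y in L]
S=tc([(44,103),(348,128),(333,297),(24,268)],.030); S=np.array(S); print(S*1e3)
print(np.linalg.norm(S-np.roll(S,1,0),axis=1), S.mean(0))
print(s.px(S)); print("slab scene",f([(678,150),(432,282),(313,192)]))
E
```

```text
grip [[ 0.89 -0.34]
 [ 0.98 -0.8 ]
 [ 2.04 -0.77]
 [ 1.42 -0.7 ]]
jig [[ -0.04  -0.46]
 [ -1.    -0.34]
 [122.79  20.48]
 [  0.52   6.94]]
[[574.99 199.38  30.  ]
 [559.01 -38.91  30.  ]
 [427.55 -29.22  30.  ]
 [445.75 209.09  30.  ]]
[0.13 0.24 0.13 0.24] [0.5  0.09 0.03]
[[300.54 183.93]
 [252.39 210.67]
 [227.8  192.48]
 [275.94 169.17]]
slab scene [[300.2 184.6]
 [251.  211. ]
 [227.2 193. ]]
```

Predicted minus observed pixels in the scene view is a steady (+0.9, -0.7), so I'll correct by it. The mark comes out near 0.39 rad. The block measures 116x86 and the grip 105x26, both as given. Next I'll work out the approach.

```bash
cat > go.py <<'E'
# usage: go.py x y z yaw [roll about tool x deg]: remaining shift (tool axes, mm) and turn (deg)
import sys
from h import *
x,y,z,a=map(float,sys.argv[1:5])
st=manip.get_state(); Rc=Rq(st["ee_rot"])
T=R.from_euler('z',a,degrees=True)*R.from_euler('x',180,degrees=True)
np.set_printoptions(precision=2,suppress=True)
print("t",st["clock"],"pos",np.array(st["position"])*1e3,"F",st["contact_force"],"M",st["moment"],"w",st["width"]*1e3,"gf",st["gripper_force"])
print("shift mm (tool)",Rc.inv().apply(np.array([x,y,z])-1e3*np.array(st["position"])),"rotvec",(Rc.inv()*T).as_rotvec(degrees=True))
E
python3 go.py 554.8 -277.2 180 -19.1
```

```text
t 0.95 pos [ 209.96 -535.32  231.31] F [0.18 0.12 0.01] M [-0.01  0.02 -0.01] w 85.67595284990047 gf 0.0
shift mm (tool) [ 415.29 -114.37   51.29] rotvec [ 0.    0.   40.52]
```

```bash
python3 -m pendant '[{"dx":0.035,"dy":-0.0096,"dz":0.0043},{"dx":0.035,"dy":-0.0096,"dz":0.0043},{"dx":0.035,"dy":-0.0096,"dz":0.0043},{"dx":0.035,"dy":-0.0096,"dz":0.0043},{"dx":0.035,"dy":-0.0096,"dz":0.0043},{"dx":0.035,"dy":-0.0096,"dz":0.0043},{"dx":0.035,"dy":-0.0096,"dz":0.0043},{"dx":0.035,"dy":-0.0096,"dz":0.0043},{"dx":0.035,"dy":-0.0096,"dz":0.0043},{"dx":0.035,"dy":-0.0096,"dz":0.0043},{"dx":0.035,"dy":-0.0096,"dz":0.0043},{"dx":0.03,"dy":-0.009,"dz":0.004}]'
python3 -m pendant '[{"rz":6.75},{"rz":6.75},{"rz":6.75},{"rz":6.75},{"rz":6.75},{"rz":6.75},{},{}]'
python3 go.py 554.8 -277.2 66 -19.1
```

```text
t 0.95 pos [ 209.96 -535.32  231.31] F [0.18 0.12 0.01] M [-0.01  0.02 -0.01] w 85.67595284990047 gf 0.0
shift mm (tool) [ 415.29 -114.37  165.29] rotvec [ 0.    0.   40.52]invalid input
invalid input
```

```bash
python3 -m pendant '[{"dx":0.03,"dy":-0.009,"dz":0.004,"rx":0,"ry":0,"rz":0,"hand":0.085}]'; python3 go.py 554.8 -277.2 180 -19.1
```

```text
clock: 1.03
position: [0.2319, -0.5198, 0.2278]
ee_rot: [0.002, 0.983, 0.184, -0.002]
contact_force: [0.9, -1.2, 0.4]
width: 0.0851
gripper_force: 0.0
t 1.0333 pos [ 231.86 -519.76  227.8 ] F [ 0.91 -1.15  0.38] M [-0.05 -0.01 -0.01] w 85.0509811826489 gf 0.0
shift mm (tool) [ 388.94 -109.72   45.85] rotvec [ 0.29  0.14 40.27]
```

```bash
python3 -m pendant '[{"dx":0.035,"dy":-0.0096,"dz":0.0043,"rx":0,"ry":0,"rz":0,"hand":0.085},{"dx":0.035,"dy":-0.0096,"dz":0.0043,"rx":0,"ry":0,"rz":0,"hand":0.085},{"dx":0.035,"dy":-0.0096,"dz":0.0043,"rx":0,"ry":0,"rz":0,"hand":0.085},{"dx":0.035,"dy":-0.0096,"dz":0.0043,"rx":0,"ry":0,"rz":0,"hand":0.085},{"dx":0.035,"dy":-0.0096,"dz":0.0043,"rx":0,"ry":0,"rz":0,"hand":0.085},{"dx":0.035,"dy":-0.0096,"dz":0.0043,"rx":0,"ry":0,"rz":0,"hand":0.085},{"dx":0.035,"dy":-0.0096,"dz":0.0043,"rx":0,"ry":0,"rz":0,"hand":0.085},{"dx":0.035,"dy":-0.0096,"dz":0.0043,"rx":0,"ry":0,"rz":0,"hand":0.085},{"dx":0.035,"dy":-0.0096,"dz":0.0043,"rx":0,"ry":0,"rz":0,"hand":0.085},{"dx":0.035,"dy":-0.0096,"dz":0.0043,"rx":0,"ry":0,"rz":0,"hand":0.085},{"dx":0.035,"dy":-0.0096,"dz":0.0043,"rx":0,"ry":0,"rz":0,"hand":0.085}]'
python3 -m pendant '[{"dx":0,"dy":0,"dz":0,"rx":0,"ry":0,"rz":6.75,"hand":0.085},{"dx":0,"dy":0,"dz":0,"rx":0,"ry":0,"rz":6.75,"hand":0.085},{"dx":0,"dy":0,"dz":0,"rx":0,"ry":0,"rz":6.75,"hand":0.085},{"dx":0,"dy":0,"dz":0,"rx":0,"ry":0,"rz":6.75,"hand":0.085},{"dx":0,"dy":0,"dz":0,"rx":0,"ry":0,"rz":6.75,"hand":0.085},{"dx":0,"dy":0,"dz":0,"rx":0,"ry":0,"rz":6.75,"hand":0.085},{"dx":0,"dy":0,"dz":0,"rx":0,"ry":0,"rz":0,"hand":0.085},{"dx":0,"dy":0,"dz":0,"rx":0,"ry":0,"rz":0,"hand":0.085}]'
python3 go.py 554.8 -277.2 66 -19.1
```

```text
clock: 1.95
position: [0.5558, -0.2758, 0.1799]
ee_rot: [0.0, 0.983, 0.186, 0.0]
contact_force: [0.9, -1.7, -0.4]
width: 0.085
gripper_force: 0.0
clock: 2.62
position: [0.5545, -0.2771, 0.18]
ee_rot: [0.0, 0.986, -0.164, 0.0]
contact_force: [0.4, 0.3, -0.7]
width: 0.0849
gripper_force: 0.0
t 2.6167 pos [ 554.5  -277.11  179.99] F [ 0.38  0.33 -0.67] M [-0.    0.06 -0.  ] w 84.86248673351649 gf 0.0
shift mm (tool) [  0.31  -0.02 113.99] rotvec [ 0.   -0.    0.19]
```

```bash
python3 -m pendant '[{"dx":0,"dy":0,"dz":0.03,"rx":0,"ry":0,"rz":0,"hand":0.085},{"dx":0,"dy":0,"dz":0.03,"rx":0,"ry":0,"rz":0,"hand":0.085},{"dx":0,"dy":0,"dz":0.03,"rx":0,"ry":0,"rz":0,"hand":0.085},{"dx":0,"dy":0,"dz":0.024,"rx":0,"ry":0,"rz":0,"hand":0.085},{"dx":0,"dy":0,"dz":0,"rx":0,"ry":0,"rz":0,"hand":0.085},{"dx":0,"dy":0,"dz":0,"rx":0,"ry":0,"rz":0,"hand":0.04},{"dx":0,"dy":0,"dz":0,"rx":0,"ry":0,"rz":0,"hand":0.04},{"dx":0,"dy":0,"dz":0,"rx":0,"ry":0,"rz":0,"hand":0.04},{"dx":0,"dy":0,"dz":0,"rx":0,"ry":0,"rz":0,"hand":0.035},{"dx":0,"dy":0,"dz":0,"rx":0,"ry":0,"rz":0,"hand":0.035}]' 70
python3 -m pendant '[{"dx":0,"dy":0,"dz":0,"rx":0,"ry":0,"rz":0,"hand":0.015},{"dx":0,"dy":0,"dz":0,"rx":0,"ry":0,"rz":0,"hand":0.015},{"dx":0,"dy":0,"dz":0,"rx":0,"ry":0,"rz":0,"hand":0.015},{"dx":0,"dy":0,"dz":0,"rx":0,"ry":0,"rz":0,"hand":0.015},{"dx":0,"dy":0,"dz":0,"rx":0,"ry":0,"rz":0,"hand":0.015},{"dx":0,"dy":0,"dz":0,"rx":0,"ry":0,"rz":0,"hand":0.015}]' 70
python3 go.py 554.8 -277.2 66 -19.1
```

```text
clock: 3.45
position: [0.5553, -0.2776, 0.0676]
ee_rot: [0.001, 0.986, -0.166, 0.001]
contact_force: [-0.7, 0.6, 0.2]
width: 0.0349
gripper_force: 0.0
clock: 3.95
position: [0.5551, -0.2779, 0.0675]
ee_rot: [0.001, 0.986, -0.166, 0.001]
contact_force: [-0.1, -0.1, 6.0]
width: 0.0249
gripper_force: 70.0
t 3.95 pos [ 555.13 -277.93   67.51] F [-0.09 -0.11  5.97] M [-0.1   0.14  0.02] w 24.851938510763684 gf 70.01377701759338
shift mm (tool) [-0.55 -0.59  1.51] rotvec [ 0.07 -0.15  0.03]
```

```bash
python3 -m pendant '[{"dx":0,"dy":0,"dz":-0.005,"rx":0,"ry":0,"rz":0,"hand":0.015},{"dx":0,"dy":0,"dz":-0.01,"rx":0,"ry":0,"rz":0,"hand":0.015},{"dx":0,"dy":0,"dz":-0.015,"rx":0,"ry":0,"rz":0,"hand":0.015},{"dx":0,"dy":0,"dz":-0.02,"rx":0,"ry":0,"rz":0,"hand":0.015},{"dx":0,"dy":0,"dz":-0.02,"rx":0,"ry":0,"rz":0,"hand":0.015},{"dx":0,"dy":0,"dz":-0.025,"rx":0,"ry":0,"rz":0,"hand":0.015},{"dx":0,"dy":0,"dz":-0.025,"rx":0,"ry":0,"rz":0,"hand":0.015},{"dx":0,"dy":0,"dz":-0.02,"rx":0,"ry":0,"rz":0,"hand":0.015},{"dx":0,"dy":0,"dz":0,"rx":0,"ry":0,"rz":0,"hand":0.015},{"dx":0,"dy":0,"dz":0,"rx":0,"ry":0,"rz":0,"hand":0.015}]'
python3 go.py 502 91.4 207.5 -5.6
python3 - <<'E'
from m import *
s=Cam("scene"); t=Cam("top")
u,v=s.px(np.array([manip.get_state()["position"]]))[0].astype(int)
a=cv2.resize(s.img[v-45:v+45,u-60:u+60],None,fx=4,fy=4,interpolation=cv2.INTER_CUBIC)
cv2.imwrite("pics/lift.png",a); print(u,v)
E
```

```text
clock: 4.78
position: [0.5547, -0.2771, 0.2068]
ee_rot: [0.0, 0.986, -0.166, 0.001]
contact_force: [0.3, 1.0, -3.4]
width: 0.025
gripper_force: 69.0
t 4.7833 pos [ 554.72 -277.07  206.84] F [ 0.34  0.96 -3.4 ] M [-0.01 -0.01  0.04] w 24.955568623022142 gf 69.01407122612
shift mm (tool) [-170.26 -331.     -1.09] rotvec [  0.03  -0.11 -13.48]
190 198
```

View pics/lift.png

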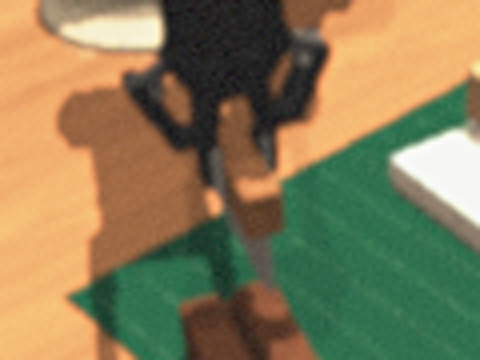

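The slicker is held upright at (245,190) in the crop, clear of the rack. I'll carry it to above the jig.

```bash
python3 -m pendant '[{"dx":-0.0085,"dy":-0.0165,"dz":0,"rx":0,"ry":0,"rz":0,"hand":0.015},{"dx":-0.017,"dy":-0.033,"dz":0,"rx":0,"ry":0,"rz":0,"hand":0.015},{"dx":-0.017,"dy":-0.033,"dz":0,"rx":0,"ry":0,"rz":0,"hand":0.015},{"dx":-0.017,"dy":-0.033,"dz":0,"rx":0,"ry":0,"rz":0,"hand":0.015},{"dx":-0.017,"dy":-0.033,"dz":0,"rx":0,"ry":0,"rz":0,"hand":0.015},{"dx":-0.017,"dy":-0.033,"dz":0,"rx":0,"ry":0,"rz":0,"hand":0.015},{"dx":-0.017,"dy":-0.033,"dz":0,"rx":0,"ry":0,"rz":0,"hand":0.015},{"dx":-0.017,"dy":-0.033,"dz":0,"rx":0,"ry":0,"rz":0,"hand":0.015},{"dx":-0.017,"dy":-0.033,"dz":0,"rx":0,"ry":0,"rz":0,"hand":0.015},{"dx":-0.017,"dy":-0.033,"dz":0,"rx":0,"ry":0,"rz":0,"hand":0.015},{"dx":-0.0085,"dy":-0.0165,"dz":0,"rx":0,"ry":0,"rz":0,"hand":0.015}]'
python3 -m pendant '[{"dx":0,"dy":0,"dz":0,"rx":0,"ry":0,"rz":-4.5,"hand":0.015},{"dx":0,"dy":0,"dz":0,"rx":0,"ry":0,"rz":-4.5,"hand":0.015},{"dx":0,"dy":0,"dz":0,"rx":0,"ry":0,"rz":-4.5,"hand":0.015},{"dx":0,"dy":0,"dz":0,"rx":0,"ry":0,"rz":0,"hand":0.015},{"dx":0,"dy":0,"dz":0,"rx":0,"ry":0,"rz":0,"hand":0.015},{"dx":0,"dy":0,"dz":0,"rx":0,"ry":0,"rz":0,"hand":0.015}]'
python3 go.py 502 91.4 153 -5.6
```

```text
clock: 5.8
position: [0.4986, 0.0947, 0.2042]
ee_rot: [-0.001, 0.986, -0.165, -0.003]
contact_force: [0.4, -0.6, -2.9]
width: 0.0247
gripper_force: 69.5
clock: 6.3
position: [0.5009, 0.0904, 0.205]
ee_rot: [0.0, 0.999, -0.05, -0.001]
contact_force: [0.5, 0.3, -2.5]
width: 0.0249
gripper_force: 69.6
t 6.3 pos [500.91  90.45 205.05] F [ 0.46  0.27 -2.49] M [-0.03  0.   -0.05] w 24.89261264656712 gf 69.55867409706116
shift mm (tool) [ 1.09 -1.07 52.05] rotvec [ 0.01  0.12 -0.08]
```

```bash
python3 -m pendant '[{"dx":0.001,"dy":-0.001,"dz":0.015,"rx":0,"ry":0,"rz":0,"hand":0.015},{"dx":0,"dy":0,"dz":0.02,"rx":0,"ry":0,"rz":0,"hand":0.015},{"dx":0,"dy":0,"dz":0.012,"rx":0,"ry":0,"rz":0,"hand":0.015},{"dx":0,"dy":0,"dz":0,"rx":0,"ry":0,"rz":0,"hand":0.015},{"dx":0,"dy":0,"dz":0,"rx":0,"ry":0,"rz":0,"hand":0.015}]'
python3 go.py 502 91.4 153 -5.6
python3 - <<'E'
from m import *
s=Cam("scene"); t=Cam("top")
cv2.imwrite("pics/pre.png",np.hstack([cv2.resize(s.img[130:220,215:315],None,fx=4,fy=4,interpolation=cv2.INTER_CUBIC),cv2.resize(t.img[160:250,170:270],None,fx=4,fy=4,interpolation=cv2.INTER_CUBIC)]))
E
```

```text
clock: 6.72
position: [0.5022, 0.0911, 0.1584]
ee_rot: [0.0, 0.999, -0.049, -0.001]
contact_force: [0.2, 0.4, -2.7]
width: 0.025
gripper_force: 69.5
t 6.7167 pos [502.22  91.07 158.37] F [ 0.16  0.42 -2.7 ] M [ 0.   -0.06  0.02] w 25.038195912504893 gf 69.50713276863098
shift mm (tool) [-0.24 -0.31  5.37] rotvec [ 0.02  0.11 -0.05]
```

View pics/pre.png

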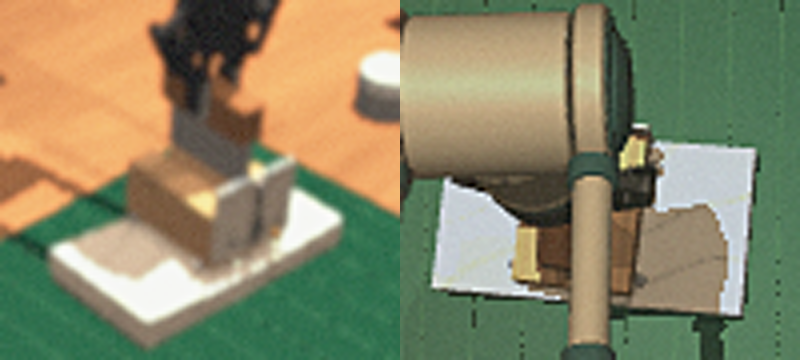

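The blade, at (210,140) in the left crop, hangs over the slot with the dial at (255,205). I'll insert in small steps.

```bash
python3 -m pendant '[{"dx":0,"dy":0,"dz":0.004,"rx":0,"ry":0,"rz":0,"hand":0.015},{"dx":0,"dy":0,"dz":0.004,"rx":0,"ry":0,"rz":0,"hand":0.015},{"dx":0,"dy":0,"dz":0.004,"rx":0,"ry":0,"rz":0,"hand":0.015},{"dx":0,"dy":0,"dz":0.004,"rx":0,"ry":0,"rz":0,"hand":0.015}]'
python3 go.py 502 91.4 104.5 -5.6
```

```text
clock: 7.15
position: [0.5028, 0.0912, 0.1428]
ee_rot: [0.0, 0.999, -0.049, 0.0]
contact_force: [-0.0, 0.8, -2.9]
width: 0.0248
gripper_force: 69.5
t 7.15 pos [502.8   91.23 142.79] F [-0.01  0.76 -2.92] M [-0.05 -0.02 -0.03] w 24.834197134307598 gf 69.53031778335571
shift mm (tool) [-0.83 -0.09 38.29] rotvec [ 0.   -0.02  0.01]
```

Inside the mouth with no contact force, so I'll continue.

```bash
python3 -m pendant '[{"dx":0,"dy":0,"dz":0.005,"rx":0,"ry":0,"rz":0,"hand":0.015},{"dx":0,"dy":0,"dz":0.005,"rx":0,"ry":0,"rz":0,"hand":0.015},{"dx":0,"dy":0,"dz":0.005,"rx":0,"ry":0,"rz":0,"hand":0.015},{"dx":0,"dy":0,"dz":0,"rx":0,"ry":0,"rz":0,"hand":0.015}]'
python3 go.py 502 91.4 104.5 -5.6
```

```text
clock: 7.48
position: [0.5019, 0.0912, 0.1267]
ee_rot: [0.0, 0.999, -0.049, -0.001]
contact_force: [-0.7, -0.8, -3.8]
width: 0.0248
gripper_force: 69.5
t 7.4833 pos [501.87  91.2  126.65] F [-0.7  -0.83 -3.8 ] M [0.02 0.02 0.05] w 24.75315892865834 gf 69.5312225818634
shift mm (tool) [ 0.17 -0.22 22.15] rotvec [0.03 0.14 0.02]
```

```bash
python3 -m pendant '[{"dx":0,"dy":0,"dz":0.005,"rx":0,"ry":0,"rz":0,"hand":0.015},{"dx":0,"dy":0,"dz":0.005,"rx":0,"ry":0,"rz":0,"hand":0.015},{"dx":0,"dy":0,"dz":0.005,"rx":0,"ry":0,"rz":0,"hand":0.015},{"dx":0,"dy":0,"dz":0,"rx":0,"ry":0,"rz":0,"hand":0.015}]'
python3 go.py 502 91.4 104.5 -5.6
```

```text
clock: 7.82
position: [0.5019, 0.0912, 0.1118]
ee_rot: [0.0, 0.999, -0.049, -0.001]
contact_force: [0.1, 0.2, -3.3]
width: 0.0246
gripper_force: 69.5
t 7.8167 pos [501.94  91.19 111.82] F [ 0.15  0.22 -3.32] M [-0.02  0.02 -0.02] w 24.557332161023986 gf 69.53365802764893
shift mm (tool) [ 0.05 -0.22  7.32] rotvec [0.02 0.12 0.02]
```

```bash
for i in 1; do python3 -m pendant '[{"dx":0,"dy":0,"dz":0.003,"rx":0,"ry":0,"rz":0,"hand":0.015},{"dx":0,"dy":0,"dz":0.003,"rx":0,"ry":0,"rz":0,"hand":0.015},{"dx":0,"dy":0,"dz":0,"rx":0,"ry":0,"rz":0,"hand":0.015}]';done;  python3 -m pendant '[{"dx":0,"dy":0,"dz":0.001,"rx":0,"ry":0,"rz":0,"hand":0.015},{"dx":0,"dy":0,"dz":0,"rx":0,"ry":0,"rz":0,"hand":0.015}]'
python3 go.py 502 91.4 104.5 -5.6
```

```text
clock: 8.07
position: [0.5025, 0.0912, 0.1065]
ee_rot: [0.0, 0.999, -0.049, -0.0]
contact_force: [0.3, 0.2, -3.2]
width: 0.0248
gripper_force: 69.5
clock: 8.23
position: [0.5028, 0.0912, 0.106]
ee_rot: [0.0, 0.999, -0.049, 0.0]
contact_force: [0.6, -0.4, -3.4]
width: 0.0252
gripper_force: 69.5
t 8.2333 pos [502.82  91.24 105.95] F [ 0.65 -0.43 -3.4 ] M [ 0.03 -0.01 -0.01] w 25.22190829696048 gf 69.53453063964844
shift mm (tool) [-0.84 -0.08  1.45] rotvec [ 0.   -0.01  0.02]
```

```bash
Z='[{"dx":0,"dy":0,"dz":0.001,"rx":0,"ry":0,"rz":0,"hand":0.015},{"dx":0,"dy":0,"dz":0,"rx":0,"ry":0,"rz":0,"hand":0.015}]'; python3 -m pendant '[{"dx":0,"dy":0,"dz":0.001,"rx":0,"ry":0,"rz":0,"hand":0.015},{"dx":0,"dy":0,"dz":0,"rx":0,"ry":0,"rz":0,"hand":0.015}]'; python3 -m pendant '[{"dx":0,"dy":0,"dz":0.001,"rx":0,"ry":0,"rz":0,"hand":0.015},{"dx":0,"dy":0,"dz":0,"rx":0,"ry":0,"rz":0,"hand":0.015}]'
python3 go.py 502 91.4 104.5 -5.6
```

```text
clock: 8.4
position: [0.5028, 0.0912, 0.105]
ee_rot: [0.0, 0.999, -0.049, 0.0]
contact_force: [0.4, 0.4, -3.5]
width: 0.025
gripper_force: 69.5
clock: 8.57
position: [0.503, 0.0913, 0.1043]
ee_rot: [-0.0, 0.999, -0.049, 0.0]
contact_force: [-0.5, -0.2, -1.8]
width: 0.0253
gripper_force: 69.9
t 8.5667 pos [503.01  91.3  104.26] F [-0.45 -0.16 -1.77] M [0.03 0.03 0.03] w 25.267336144608837 gf 69.93679404258728
shift mm (tool) [-1.02  0.   -0.24] rotvec [-0.01 -0.04  0.02]
```

```bash
python3 -m pendant '[{"dx":0,"dy":0,"dz":0.0005,"rx":0,"ry":0,"rz":0,"hand":0.015},{"dx":0,"dy":0,"dz":0,"rx":0,"ry":0,"rz":0,"hand":0.015}]'; python3 -m pendant '[{"dx":0,"dy":0,"dz":0.0005,"rx":0,"ry":0,"rz":0,"hand":0.015},{"dx":0,"dy":0,"dz":0,"rx":0,"ry":0,"rz":0,"hand":0.015}]'
python3 go.py 502 91.4 104.5 -5.6
```

```text
clock: 8.73
position: [0.5031, 0.0914, 0.1042]
ee_rot: [-0.0, 0.999, -0.049, 0.0]
contact_force: [-1.7, -0.3, 3.2]
width: 0.0251
gripper_force: 70.5
clock: 8.9
position: [0.5031, 0.0915, 0.1041]
ee_rot: [-0.0, 0.999, -0.049, 0.001]
contact_force: [-2.6, 0.4, 7.1]
width: 0.0246
gripper_force: 71.1
t 8.9 pos [503.06  91.46 104.07] F [-2.61  0.4   7.11] M [0.14 0.38 0.01] w 24.551083441355733 gf 71.05876207351685
shift mm (tool) [-1.05  0.17 -0.43] rotvec [-0.02 -0.06  0.01]
```

Seated: contact at TCP z of about 104 as predicted, with about 10 N down. Now I'll roll along the calculated no-slip path, in parts.

```bash
python3 -m pendant '[{"dx":0,"dy":-0.00207,"dz":0,"rx":-1.5,"ry":0,"rz":0,"hand":0.015},{"dx":0,"dy":-0.00207,"dz":-0.0001,"rx":-1.5,"ry":0,"rz":0,"hand":0.015},{"dx":0,"dy":-0.00206,"dz":-0.00015,"rx":-1.5,"ry":0,"rz":0,"hand":0.015},{"dx":0,"dy":0,"dz":0,"rx":0,"ry":0,"rz":0,"hand":0.015}]'
python3 go.py 502 91.4 104.5 -5.6
```

```text
clock: 9.23
position: [0.5038, 0.0984, 0.1039]
ee_rot: [0.039, 0.998, -0.048, -0.001]
contact_force: [-2.5, 0.5, 5.5]
width: 0.0249
gripper_force: 70.8
t 9.2333 pos [503.82  98.39 103.87] F [-2.54  0.45  5.47] M [ 0.07  0.29 -0.1 ] w 24.902716758254407 gf 70.82213401794434
shift mm (tool) [-1.14  7.16 -0.07] rotvec [ 4.52 -0.07  0.08]
```

```bash
python3 -m pendant '[{"dx":0,"dy":-0.00206,"dz":-0.0002,"rx":-1.5,"ry":0,"rz":0,"hand":0.015},{"dx":0,"dy":-0.00205,"dz":-0.0003,"rx":-1.5,"ry":0,"rz":0,"hand":0.015},{"dx":0,"dy":-0.00204,"dz":-0.00035,"rx":-1.5,"ry":0,"rz":0,"hand":0.015},{"dx":0,"dy":0,"dz":0,"rx":0,"ry":0,"rz":0,"hand":0.015}]'
python3 go.py 502 91.4 104.5 -5.6;python3 -m pendant '[{"dx":0,"dy":-0.00201,"dz":-0.0005,"rx":-1.5,"ry":0,"rz":0,"hand":0.015},{"dx":0,"dy":-0.002,"dz":-0.0006,"rx":-1.5,"ry":0,"rz":0,"hand":0.015},{"dx":0,"dy":-0.00198,"dz":-0.00065,"rx":-1.5,"ry":0,"rz":0,"hand":0.015},{"dx":0,"dy":0,"dz":0,"rx":0,"ry":0,"rz":0,"hand":0.015}]'
python3 go.py 502 91.4 104.5 -5.6
```

```text
clock: 9.57
position: [0.5045, 0.1044, 0.1041]
ee_rot: [0.079, 0.996, -0.048, -0.003]
contact_force: [-0.3, 0.0, 5.3]
width: 0.025
gripper_force: 70.8
t 9.5667 pos [504.55 104.39 104.05] F [-0.29  0.01  5.32] M [-0.    0.23 -0.14] w 24.994874103441266 gf 70.79825162887573
shift mm (tool) [-1.29 13.08  1.62] rotvec [ 9.04 -0.08  0.08]
clock: 9.9
position: [0.5051, 0.11, 0.1044]
ee_rot: [0.118, 0.992, -0.048, -0.005]
contact_force: [-0.5, -2.2, 4.2]
width: 0.0249
gripper_force: 70.6
t 9.9 pos [505.09 109.99 104.4 ] F [-0.47 -2.18  4.2 ] M [-0.39  0.09 -0.07] w 24.860254440906946 gf 70.55142760276794
shift mm (tool) [-1.3  18.3   4.33] rotvec [13.61 -0.06  0.11]
```

```bash
python3 -m pendant '[{"dx":0,"dy":-0.00196,"dz":-0.0007,"rx":-1.5,"ry":0,"rz":0,"hand":0.015},{"dx":0,"dy":-0.00194,"dz":-0.00075,"rx":-1.5,"ry":0,"rz":0,"hand":0.015},{"dx":0,"dy":-0.00192,"dz":-0.0008,"rx":-1.5,"ry":0,"rz":0,"hand":0.015},{"dx":0,"dy":0,"dz":0,"rx":0,"ry":0,"rz":0,"hand":0.015}]'
python3 go.py 502 91.4 104.5 -5.6
python3 -m pendant '[{"dx":0,"dy":-0.0019,"dz":-0.0009,"rx":-1.5,"ry":0,"rz":0,"hand":0.015},{"dx":0,"dy":0,"dz":0,"rx":0,"ry":0,"rz":0,"hand":0.015},{"dx":0,"dy":0,"dz":0,"rx":0,"ry":0,"rz":0,"hand":0.015},{"dx":0,"dy":0,"dz":0,"rx":0,"ry":0,"rz":0,"hand":0.015},{"dx":0,"dy":0,"dz":0,"rx":0,"ry":0,"rz":0,"hand":0.015},{"dx":0,"dy":0,"dz":0,"rx":0,"ry":0,"rz":0,"hand":0.015},{"dx":0,"dy":0,"dz":0,"rx":0,"ry":0,"rz":0,"hand":0.015},{"dx":0,"dy":0,"dz":0,"rx":0,"ry":0,"rz":0,"hand":0.015},{"dx":0,"dy":0,"dz":0,"rx":0,"ry":0,"rz":0,"hand":0.015},{"dx":0,"dy":0,"dz":0,"rx":0,"ry":0,"rz":0,"hand":0.015},{"dx":0,"dy":0,"dz":0,"rx":0,"ry":0,"rz":0,"hand":0.015},{"dx":0,"dy":0,"dz":0,"rx":0,"ry":0,"rz":0,"hand":0.015}]'
python3 go.py 502 91.4 104.5 -5.6
python3 - <<'E'
from m import *
cs=[Cam("scene") for _ in range(12)]
A=np.mean([c.img.astype(float) for c in cs],0); np.save("sc1.npy",A); B=np.load("sc0.npy")
f=lambda I,x,y:cv2.resize(I[y:y+40,x:x+36].astype(np.float32),None,fx=11,fy=11,interpolation=cv2.INTER_CUBIC).clip(0,255)
cv2.imwrite("pics/dial1.png",np.hstack([f(B,264,164),f(A,268,160)]))
E
```

```text
clock: 10.23
position: [0.5056, 0.1158, 0.1048]
ee_rot: [0.157, 0.986, -0.047, -0.007]
contact_force: [0.0, -3.7, 2.9]
width: 0.0249
gripper_force: 70.6
t 10.2333 pos [505.62 115.78 104.83] F [ 0.01 -3.73  2.94] M [-0.55  0.06 -0.08] w 24.8821493834492 gf 70.62906503677368
shift mm (tool) [-1.27 23.29  7.97] rotvec [18.13 -0.04  0.11]
clock: 11.23
position: [0.5056, 0.118, 0.105]
ee_rot: [0.169, 0.984, -0.048, -0.008]
contact_force: [1.2, -3.9, 3.1]
width: 0.025
gripper_force: 70.7
t 11.2333 pos [505.59 117.98 104.96] F [ 1.19 -3.87  3.1 ] M [-0.68 -0.16  0.07] w 25.017229614320097 gf 70.67101120948792
shift mm (tool) [-0.99 25.11  9.39] rotvec [19.51 -0.03  0.02][ WARN:0@15.448] global loadsave.cpp:1063 imwrite_ Unsupported depth image for selected encoder is fallbacked to CV_8U.
```

View pics/dial1.png

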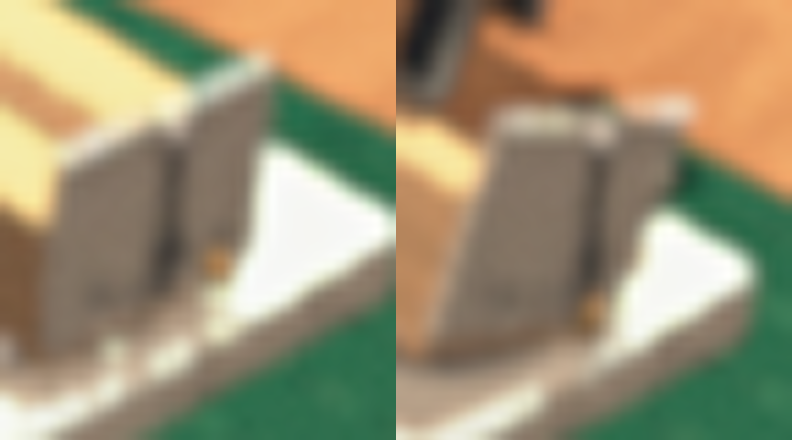

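Left (level) crop: needle tip at about (165,285) and mark at (218,265). Right crop (rolled about 19.5°): needle runs from (598,140) to (590,290), with the mark at (594,310), nearly aligned. I'll measure this numerically.

```bash
cat > an.py <<'E'
from m import *
import sys
np.set_printoptions(linewidth=200,precision=2,suppress=True)
from types import SimpleNamespace
def run(f,th,dyj,dzj,r0,r1):
    A=np.load(f) if isinstance(f,str) else f
    s=Cam("scene"); G=A.mean(2); D=A[...,2]-A[...,0]
    yaw=np.radians(-5.6);c,si=np.cos(yaw),np.sin(yaw)
    def W(x,y,z):  # jig point, rolled about curvature centre (z=90)
        y2=y*np.cos(th)+(z-90)*np.sin(th)+dyj; z2=90+(z-90)*np.cos(th)-y*np.sin(th)+dzj
        return np.array([.502+(x*c-y2*si)/1e3,.0914+(x*si+y2*c)/1e3,.025+z2/1e3])
    N=lambda al,x,r=64:W(x,r*np.sin(al),94-r*np.cos(al))
    P=s.px([N(th,66,0),N(th,66)]); print("pred pivot,tip",P.ravel())
    rows=np.arange(r0,r1+1); cu=[]
    for v in rows:
        pu=np.interp(v-.0+.7*0,P[:,1],P[:,0])-.9
        w0=int(round(pu))-4; x=np.arange(w0,w0+9); g=G[v,x]; base=np.minimum(np.median(g),115)
        w=np.clip(base-8-g,0,None); cu.append((w*x).sum()/w.sum())
    cu=np.array(cu); k=np.polyfit(rows,cu,1); print("needle u",cu,"fit",k,"slope pred",(P[1,0]-P[0,0])/(P[1,1]-P[0,1]))
    pu,pv=P[1]; 
    win=D[int(pv)-6:int(pv)+8,int(pu)-6:int(pu)+10]; iy,ix=np.unravel_index(win.argmax(),win.shape)
    v0,u0=int(pv)-6+iy,int(pu)-6+ix
    print("peak",u0,v0);print("D\n",D[v0-4:v0+5,u0-5:u0+6].round());print("G\n",G[v0-4:v0+5,u0-5:u0+6].round())
    sub=np.clip(D[v0-2:v0+3,u0-2:u0+3]-40,0,None); yy,xx=np.mgrid[v0-2:v0+3,u0-2:u0+3]
    mu,mv=(sub*xx).sum()/sub.sum(),(sub*yy).sum()/sub.sum(); print("mark",mu,mv)
    ou=(np.polyval(k,(r0+r1)/2)-np.interp((r0+r1)/2-.7,P[:,1],P[:,0])); print("u offset obs-pred",ou)
    for ov in(.7,1.1,1.5):
        from scipy.optimize import fsolve
        sol=fsolve(lambda q:s.px([N(q[0],q[1])])[0]-[mu-ou,mv-ov],[.38,65]); print("v offset",ov,"a,x",sol)
    for x in(62,63,64,65,66):
        sol=fsolve(lambda q:s.px([N(q[0],x)])[0][:1]-[mu-ou],[.38]); print(x,"a from u",sol,"v resid",mv-s.px([N(sol[0],x)])[0][1])
E
python3 - <<'E'
from an import run
run("sc0.npy",0,0,0,179,185)
# image1: TCP moved in jig y by 25.5+..., C = TCP + 11*(sin,cos)
run("sc1.npy",.3405,30.5,1.1,174,183)
E
```

```text
pred pivot,tip [280.48 175.11 279.21 190.41]
needle u [279.27 279.21 279.1  279.08 279.01 278.98 279.01] fit [ -0.05 287.79] slope pred -0.08298745506454448
peak 283 188
D
 [[24. 18. 23. 29. 30. 30. 28. 31. 27. 16.  3.]
 [21. 14. 21. 28. 32. 33. 31. 29. 25. 11.  3.]
 [15. 12. 18. 28. 39. 53. 49. 34. 23.  9.  2.]
 [16. 12. 20. 31. 52. 80. 73. 39. 17.  5.  2.]
 [16. 16. 24. 33. 52. 81. 74. 37.  6.  1.  2.]
 [16. 22. 32. 38. 43. 53. 51. 24.  3.  1.  1.]
 [23. 30. 38. 42. 40. 40. 38. 13.  2.  1.  2.]
 [35. 39. 44. 45. 42. 41. 29. 11.  3.  3.  7.]
 [43. 45. 46. 45. 44. 44. 32. 18. 12. 13. 24.]]
G
 [[ 91.  78.  92. 110. 114. 108. 105. 111. 145. 220. 247.]
 [ 86.  72.  85. 106. 111. 104. 102. 114. 157. 227. 247.]
 [ 77.  64.  80. 101. 110. 112. 114. 128. 181. 237. 247.]
 [ 72.  66.  85. 103. 113. 123. 133. 159. 218. 245. 247.]
 [ 74.  76.  98. 110. 113. 122. 139. 190. 240. 247. 246.]
 [ 77.  85. 108. 121. 127. 141. 162. 217. 246. 247. 247.]
 [ 86.  97. 117. 134. 158. 185. 208. 236. 247. 248. 248.]
 [106. 116. 130. 144. 171. 202. 221. 242. 248. 247. 241.]
 [123. 138. 147. 154. 172. 199. 217.
[... 1268 characters left out ...]
243. 247.]
 [106. 105. 104.  97.  94. 107. 131. 165. 215. 241. 246.]
 [103. 102. 104.  99.  95.  98. 126. 171. 219. 242. 245.]
 [ 99. 104. 112. 114. 110. 112. 141. 183. 220. 238. 235.]
 [111. 120. 135. 141. 142. 146. 175. 204. 212. 214. 193.]
 [134. 145. 157. 161. 163. 170. 185. 194. 180. 160. 143.]]
mark 285.30178907721285 188.2283427495292
u offset obs-pred -1.1129409997608377
v offset 0.7 a,x [ 0.32 70.19]
v offset 1.1 a,x [ 0.35 68.47]
v offset 1.5 a,x [ 0.38 66.78]
62 a from u [0.45] v resid 2.675706445706254
63 a from u [0.43] v resid 2.424379666948596
64 a from u [0.42] v resid 2.175874020193902
65 a from u [0.4] v resid 1.9301944618920288
66 a from u [0.39] v resid 1.6873483748988463
```

```bash
python3 -m pendant '[{"dx":0,"dy":0,"dz":0.0005,"rx":0,"ry":0,"rz":0,"hand":0.015},{"dx":0,"dy":-0.0016,"dz":-0.0003,"rx":-1.3,"ry":0,"rz":0,"hand":0.015},{"dx":0,"dy":-0.0016,"dz":-0.0003,"rx":-1.3,"ry":0,"rz":0,"hand":0.015},{"dx":0,"dy":0,"dz":0,"rx":0,"ry":0,"rz":0,"hand":0.015},{"dx":0,"dy":0,"dz":0,"rx":0,"ry":0,"rz":0,"hand":0.015},{"dx":0,"dy":0,"dz":0,"rx":0,"ry":0,"rz":0,"hand":0.015},{"dx":0,"dy":0,"dz":0,"rx":0,"ry":0,"rz":0,"hand":0.015},{"dx":0,"dy":0,"dz":0,"rx":0,"ry":0,"rz":0,"hand":0.015},{"dx":0,"dy":0,"dz":0,"rx":0,"ry":0,"rz":0,"hand":0.015},{"dx":0,"dy":0,"dz":0,"rx":0,"ry":0,"rz":0,"hand":0.015},{"dx":0,"dy":0,"dz":0,"rx":0,"ry":0,"rz":0,"hand":0.015},{"dx":0,"dy":0,"dz":0,"rx":0,"ry":0,"rz":0,"hand":0.015}]'
python3 go.py 502 91.4 104.5 -5.6
python3 - <<'E'
from an import *
cs=[Cam("scene") for _ in range(16)]
A=np.mean([c.img.astype(float) for c in cs],0); np.save("sc2.npy",A); B=np.load("sc1.npy")
run("sc2.npy",.385,34.5,1.4,174,183)
f=lambda I,x,y:cv2.resize(I[y:y+40,x:x+36].astype(np.float32),None,fx=11,fy=11,interpolation=cv2.INTER_CUBIC).clip(0,255).astype(np.uint8)
cv2.imwrite("pics/dial2.png",np.hstack([f(B,268,160),f(A,269,160)]))
E
```

```text
clock: 12.93
position: [0.5058, 0.1209, 0.1051]
ee_rot: [0.192, 0.98, -0.048, -0.009]
contact_force: [0.0, -3.2, 10.6]
width: 0.025
gripper_force: 71.7
t 12.9333 pos [505.85 120.93 105.1 ] F [ 0.04 -3.21 10.59] M [-0.85  0.01  0.05] w 24.982110801059243 gf 71.65222764015198
shift mm (tool) [-0.96 27.35 11.77] rotvec [22.14 -0.06  0.01]
pred pivot,tip [288.12 171.2  286.64 186.39]
needle u [286.62 286.48 286.38 286.35 286.27 286.11 286.06 286.04 285.97 285.86] fit [ -0.08 300.43] slope pred -0.09753839872091676
peak 286 188
D
 [[31. 31. 30. 26. 18. 15. 22. 25. 23.  9.  5.]
 [31. 30. 29. 25. 21. 21. 24. 26. 24.  7.  4.]
 [30. 28. 26. 26. 34. 40. 32. 29. 18.  6.  4.]
 [29. 26. 25. 33. 55. 65. 43. 34. 17.  7.  3.]
 [31. 30. 29. 37. 62. 67. 46. 37. 22. 11.  5.]
 [37. 37. 38. 43. 55. 54. 44. 39. 26. 14. 12.]
 [42. 44. 45. 46. 46. 41. 38. 36. 22. 18. 26.]
 [40. 45. 46. 45. 42. 34. 30. 30. 27. 25. 28.]
 [42. 46. 47. 46. 40. 30. 25. 27. 28. 30. 32.]]
G
 [[114. 114. 111. 101.  81.  71.  90. 126. 192. 242. 247.]
 [114. 112. 107.  99.  84.  79.  99. 142. 215. 247. 247.]
 [111. 106. 100.  95.  91.  95. 116. 167. 230. 247. 246.]
 [108. 103.  98.  95. 102. 118. 139. 189. 236. 246. 246.]
 [107. 103. 100.  97. 101. 125. 151. 191. 229. 242. 246.]
 [102. 102.  99.  95.  95. 120. 156. 190. 220. 234. 236.]
 [102. 110. 114. 112. 112. 140. 178. 204. 222. 223. 199.]
 [121. 133. 141. 140. 145. 174. 202. 207. 205. 186. 151.]
 [146. 156. 161. 158. 164. 183. 194. 180. 160. 143. 125.]]
mark 285.55797101449275 188.12531969309464
u offset obs-pred -1.2628250535373695
v offset 0.7 a,x [ 0.32 70.97]
v offset 1.1 a,x [ 0.35 69.17]
v offset 1.5 a,x [ 0.38 67.41]
62 a from u [0.46] v resid 2.7860313872804454
63 a from u [0.45] v resid 2.542087727122464
64 a from u [0.43] v resid 2.3009890672268227
65 a from u [0.41] v resid 2.0627460033037153
66 a from u [0.4] v resid 1.8273716411517285
```

View pics/dial2.png

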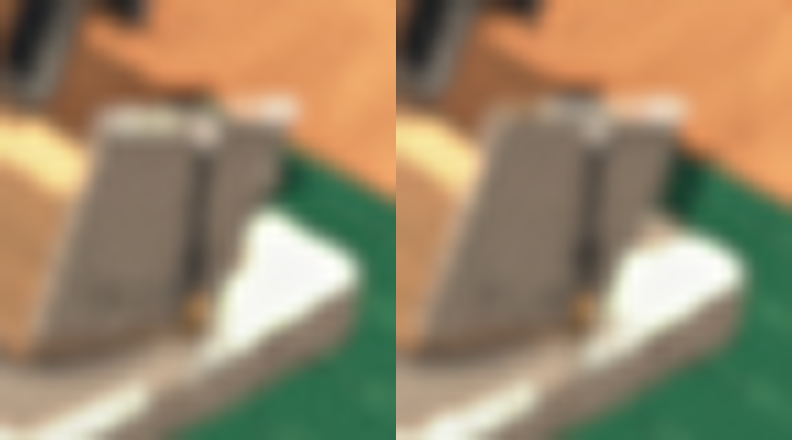

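Right crop: the needle at (590,150)–(585,290) now points onto the brass mark at (583,310), with about 0.01–0.02 rad remaining. A small final turn, with slightly more downward press.

```bash
python3 -m pendant '[{"dx":0,"dy":-0.0007,"dz":0.0001,"rx":-0.6,"ry":0,"rz":0,"hand":0.015},{"dx":0,"dy":0,"dz":0,"rx":0,"ry":0,"rz":0,"hand":0.015},{"dx":0,"dy":0,"dz":0,"rx":0,"ry":0,"rz":0,"hand":0.015},{"dx":0,"dy":0,"dz":0,"rx":0,"ry":0,"rz":0,"hand":0.015},{"dx":0,"dy":0,"dz":0,"rx":0,"ry":0,"rz":0,"hand":0.015},{"dx":0,"dy":0,"dz":0,"rx":0,"ry":0,"rz":0,"hand":0.015},{"dx":0,"dy":0,"dz":0,"rx":0,"ry":0,"rz":0,"hand":0.015},{"dx":0,"dy":0,"dz":0,"rx":0,"ry":0,"rz":0,"hand":0.015},{"dx":0,"dy":0,"dz":0,"rx":0,"ry":0,"rz":0,"hand":0.015},{"dx":0,"dy":0,"dz":0,"rx":0,"ry":0,"rz":0,"hand":0.015},{"dx":0,"dy":0,"dz":0,"rx":0,"ry":0,"rz":0,"hand":0.015},{"dx":0,"dy":0,"dz":0,"rx":0,"ry":0,"rz":0,"hand":0.015}]'
python3 go.py 502 91.4 104.5 -5.6
python3 - <<'E'
from an import *
cs=[Cam("scene") for _ in range(16)]
A=np.mean([c.img.astype(float) for c in cs],0); np.save("sc3.npy",A)
run("sc3.npy",.396,34.2,1.5,174,183)
t=Cam("top"); s=cs[-1]
cv2.imwrite("pics/end.png",np.hstack([cv2.resize(s.img[120:210,225:325],None,fx=4,fy=4,interpolation=cv2.INTER_CUBIC),cv2.resize(t.img[160:250,160:260],None,fx=4,fy=4,interpolation=cv2.INTER_CUBIC)]))
# dial top strip centre, level picture, columns right of pivot
B=np.load("sc0.npy").mean(2)
print(B[166:178,282:290].round())
E
```

```text
clock: 14.78
position: [0.5059, 0.1216, 0.1051]
ee_rot: [0.197, 0.979, -0.048, -0.009]
contact_force: [0.5, -2.4, 12.4]
width: 0.0249
gripper_force: 71.9
t 14.7833 pos [505.94 121.59 105.13] F [ 0.51 -2.4  12.36] M [-0.95  0.15  0.01] w 24.85976529244661 gf 71.93064093589783
shift mm (tool) [-0.98 27.83 12.34] rotvec [22.74 -0.07 -0.  ]
pred pivot,tip [288.07 171.21 286.59 186.4 ]
needle u [286.71 286.61 286.53 286.5  286.38 286.32 286.2  286.18 286.12 285.97] fit [ -0.08 300.17] slope pred -0.09743594443377394
peak 285 189
D
 [[32. 31. 30. 29. 26. 22. 20. 24. 26. 23.  7.]
 [30. 29. 26. 25. 27. 31. 28. 28. 30. 18.  6.]
 [28. 26. 25. 25. 32. 43. 41. 33. 33. 17.  7.]
 [28. 28. 29. 30. 37. 50. 47. 37. 38. 23. 11.]
 [36. 36. 38. 40. 43. 50. 47. 41. 41. 26. 14.]
 [40. 42. 44. 47. 47. 47. 41. 38. 37. 22. 19.]
 [37. 40. 45. 47. 46. 42. 33. 30. 30. 27. 25.]
 [38. 42. 46. 47. 46. 40. 31. 25. 27. 27. 30.]
 [44. 46. 50. 49. 46. 39. 30. 28. 30. 33. 33.]]
G
 [[114. 113. 111. 106.  97.  83.  76.  97. 142. 215. 246.]
 [112. 108. 104.  99.  92.  85.  85. 113. 168. 231. 246.]
 [105. 105. 100.  96.  9
[... 598 characters left out ...]
04
63 a from u [0.38] v resid 3.205998666249485
64 a from u [0.36] v resid 2.980929437170545
65 a from u [0.35] v resid 2.758781705772577
66 a from u [0.33] v resid 2.5395812921140077
[[146. 160. 168. 171. 174. 173. 172. 171.]
 [116. 134. 150. 163. 168. 172. 172. 169.]
 [ 88. 100. 117. 142. 168. 181. 178. 168.]
 [ 82.  96. 122. 150. 180. 198. 183. 164.]
 [119. 146. 169. 187. 187. 186. 162. 139.]
 [166. 187. 191. 186. 165. 146. 126. 108.]
 [183. 183. 165. 146. 128. 116. 108.  91.]
 [158. 142. 128. 116. 111. 110. 103.  88.]
 [123. 114. 114. 113. 114. 110.  99.  85.]
 [110. 111. 112. 114. 113. 110.  99.  84.]
 [112. 113. 115. 115. 115. 121. 124. 110.]
 [112. 115. 115. 113. 118. 147. 180. 177.]]
```

View pics/end.png

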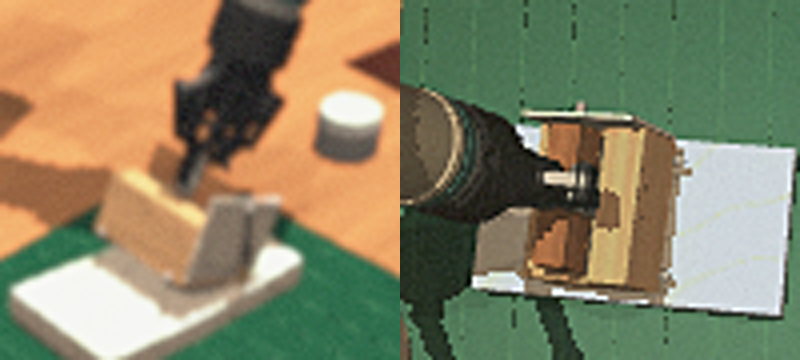

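The final view shows the slicker held in the tilted jig, with both runners on the slab. The brass mark looks darker than before, so I'll compare the averaged dial pictures once.

```bash
python3 - <<'E'
from an import *
I=[np.load(f"sc{i}.npy") for i in range(4)]
f=lambda A,x,y:(cv2.resize(A[y:y+20,x:x+28].astype(np.float32),None,fx=14,fy=14,interpolation=cv2.INTER_LANCZOS4)*1.4).clip(0,255).astype(np.uint8)
cv2.imwrite("pics/four.png",np.vstack([np.hstack([f(I[0],268,174),f(I[1],272,174)]),np.hstack([f(I[2],272,174),f(I[3],272,174)])]))
E
```

```text
(no output)
```

View pics/four.png

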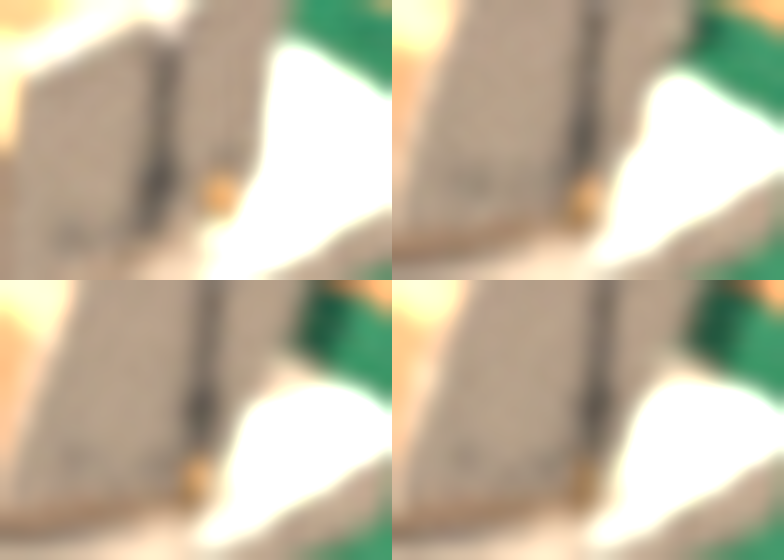

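All four crops: the needle ends at the brass mark, and the two now overlap in one plane (bottom right, (590,470)). The turn is at most about 0.01 rad past the mark, so I'll ease back 0.3°, settle and check.

```bash
python3 -m pendant '[{"dx":0,"dy":0.0004,"dz":0.0002,"rx":0.3,"ry":0,"rz":0,"hand":0.015},{"dx":0,"dy":0,"dz":0,"rx":0,"ry":0,"rz":0,"hand":0.015},{"dx":0,"dy":0,"dz":0,"rx":0,"ry":0,"rz":0,"hand":0.015},{"dx":0,"dy":0,"dz":0,"rx":0,"ry":0,"rz":0,"hand":0.015},{"dx":0,"dy":0,"dz":0,"rx":0,"ry":0,"rz":0,"hand":0.015},{"dx":0,"dy":0,"dz":0,"rx":0,"ry":0,"rz":0,"hand":0.015},{"dx":0,"dy":0,"dz":0,"rx":0,"ry":0,"rz":0,"hand":0.015},{"dx":0,"dy":0,"dz":0,"rx":0,"ry":0,"rz":0,"hand":0.015},{"dx":0,"dy":0,"dz":0,"rx":0,"ry":0,"rz":0,"hand":0.015},{"dx":0,"dy":0,"dz":0,"rx":0,"ry":0,"rz":0,"hand":0.015},{"dx":0,"dy":0,"dz":0,"rx":0,"ry":0,"rz":0,"hand":0.015},{"dx":0,"dy":0,"dz":0,"rx":0,"ry":0,"rz":0,"hand":0.015}]'
python3 go.py 502 91.4 104.5 -5.6
python3 - <<'E'
from an import *
A=np.mean([Cam("scene").img.astype(float) for _ in range(16)],0); np.save("sc4.npy",A)
run("sc4.npy",.392,33.8,1.5,174,183)
E
```

```text
clock: 16.68
position: [0.5059, 0.1211, 0.1051]
ee_rot: [0.194, 0.98, -0.048, -0.009]
contact_force: [-0.6, -2.7, 12.7]
width: 0.0253
gripper_force: 71.6
t 16.6833 pos [505.91 121.11 105.12] F [-0.55 -2.66 12.65] M [-0.94  0.16 -0.01] w 25.263935644516117 gf 71.6397213935852
shift mm (tool) [-1.   27.44 12.  ] rotvec [22.44 -0.07 -0.  ]
pred pivot,tip [287.98 171.25 286.5  186.44]
needle u [286.69 286.53 286.41 286.33 286.28 286.18 286.14 286.11 286.01 285.85] fit [ -0.08 300.69] slope pred -0.09727199801013278
peak 285 188
D
 [[31. 31. 31. 30. 26. 19. 15. 23. 25. 23. 10.]
 [32. 31. 30. 29. 27. 23. 20. 24. 26. 24.  6.]
 [29. 29. 28. 26. 27. 31. 30. 28. 28. 17.  6.]
 [29. 28. 26. 26. 31. 44. 45. 35. 33. 17.  7.]
 [29. 29. 29. 30. 36. 50. 50. 39. 38. 23. 11.]
 [35. 37. 39. 40. 43. 50. 47. 42. 40. 26. 14.]
 [41. 42. 45. 47. 47. 46. 41. 38. 36. 21. 19.]
 [37. 40. 45. 47. 46. 42. 34. 30. 30. 27. 25.]
 [39. 42. 45. 48. 46. 40. 31. 26. 27. 28. 30.]]
G
 [[115. 116. 113. 112. 101.  80.  70.  89. 125. 192. 242.]
 [113. 114. 112. 107. 100.  85.  78.  97. 141. 215. 247.]
 [113. 111. 106. 100.  95.  86.  88. 114. 168. 231. 247.]
 [108. 107. 102.  97.  94.  90. 100. 133. 189. 237. 246.]
 [105. 104. 102. 100.  95.  90. 108. 146. 191. 228. 242.]
 [100. 100. 101. 101.  94.  91. 116. 154. 191. 220. 235.]
 [ 97. 102. 111. 115. 112. 112. 140. 177. 204. 221. 222.]
 [111. 121. 133. 141. 140. 146. 174. 204. 207. 205. 186.]
 [137. 145. 156. 161. 160. 163. 183. 195. 179. 160. 142.]]
mark 284.99481865284974 188.77461139896374
u offset obs-pred -1.0917651999394025
v offset 0.7 a,x [ 0.26 72.67]
v offset 1.1 a,x [ 0.29 70.74]
v offset 1.5 a,x [ 0.32 68.86]
62 a from u [0.42] v resid 3.0498272463668172
63 a from u [0.41] v resid 2.8154109307787394
64 a from u [0.39] v resid 2.583862282086642
65 a from u [0.38] v resid 2.355199179907146
66 a from u [0.36] v resid 2.129442143128273
```

The needle line and the brass mark coincide at column 285.45, and the forces are steady with the shoulder pressed home. I'll hand in.

```bash
python3 -c "
from rig import manip
print(manip.sign_off())"
```

```text
the job is handed in; nothing more can be done
None
```

The slicker is fully seated in the jig and still gripped, and the jig is rolled about 0.39 rad with the pointer on the brass mark to within roughly 0.01–0.02 rad by camera; I handed it in at about 17.5 s of the 48 s allowed, and no verdict came back.

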